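# Count three steel balls into the scale pan

### The arm

A 6-joint arm with a two-finger parallel gripper is mounted at the origin on the work surface. World frame = base frame: x ahead of the robot, y to its left, z up, the work surface at z = 0. Lengths are in m, angles in rad, forces in N, time in s.
With the tool pointing down it reaches from about 0.275 to 0.75 m from the base axis. Payload 10.2 kg.
Tool frame: the origin (TCP) lies at the very end of the fingers, on their centre line; the grasp point (between the pads) lies 19 mm behind it; x points along the fingers, y is the direction in which the jaws open and shut, and the axes are right-handed (so a half turn about x gives the same grasp; the last joint's range is limited). The gripper opens to 85 mm and grips with 20 to 120 N. Pads are 22 mm wide; open, the fingers measure 114 mm over their backs; the gripper's body (76 mm by 85 mm) begins 54 mm behind the grasp point. The pads swing forward as they close: fully open they stand 13 mm farther back than shut.
Start: joints at [-1.519, 0.313, 1.498, -0, 1.331, -0.223], TCP at [0.142, -0.505, 0.231] pointing down, gripper open.
Joint ranges: [-2.94, 2.94], [-0.97, 2.17], [0.19, 2.56], [-1.23, 4.37], [0.02, 3.11], [-2.88, 2.88]. Speed limits (rad/s): [2.39, 2.39, 3.01, 3.14, 3.14, 3.14].

### API

Orientations are given as [roll, pitch, yaw] about the fixed x, y, z axes, in that order (R = Rz(yaw) Ry(pitch) Rx(roll)).
In Python, from workcell import env, eyes, hand_in gives the robot as it stands. The module is installed in compiled form; this text tells all that it offers.
- The arm moves only by the tool servo_tool, never from a script. Its arguments are lists of equal length, an entry for each row: "claw": the closure, from 0 (fully open) to 1 (shut); "xyz": the shift along the world's x, y, z in cm, a list of three; "rotation": the turn, a rotation vector about the world's x, y, z in degrees, a list of three. In form: {"claw": [claw, ...], "xyz": [[tx, ty, tz], ...], "rotation": [[rx, ry, rz], ...]}. A call has 1 to 12 rows; each row is the pose to reach, as a shift and turn from the pose commanded when the call began; what a row does not reach only later rows make up. A row lasts 1/8 s, in which the tool goes at most 62.5 mm and 10.7 degrees, less where a joint would pass 70% of its speed; a pose out of reach is approached as far as the arm can. A call with a gripper value outside its range is refused whole. The fingers move at their own pace and stop on an object; "grip_force" is the grip in N (left out, the last holds). Time passes only in rows, so rows that repeat a pose let the fingers close. It gives the time, the measured TCP pose, the force and the opening at its end, in the units of the state.
- env.observe(): the state, without advancing time (a new reading comes with each control period).
- eyes.snapshot(name): name is "scene" or "top" or "wrist"; returns a dict with "color" (480x640x3 uint8, blue, green, red), "K" (3x3 intrinsics, pixels), "distortion" ([k1, k2, p1, p2, k3] as OpenCV has them; the pictures are not rectified), "xyz" and "rotation" of the camera in the world. Camera axes: x right, y up, looking along -z (the intrinsics and any distortion apply to the point x, -y, -z); pixel columns grow to the right and rows downward; lengths in m; the calibration is good to about 2 mm. A picture is of the moment at which its call begins. There is no depth.
- hand_in(): hands the job in, once; it reports no verdict.
The state is a dict: "t": time; "joints": joint angles; "qd": joint speeds; "tau": joint torques, N m; "position": TCP position; "tool_rot": TCP orientation; "ft_force": force on the tool from outside, world axes, zero at the start; "torque": the same for the moment, N m; "opening": finger opening in m.
Only numpy, scipy, OpenCV 4.12 (cv2) and the standard library are available. Lean on these libraries where they do the work, as an engineer would, in place of code of your own. Each camera call takes 0.05 s, during which the arm holds its last target. There are 200 camera calls.

### The job

Clear every oddment out of the scale pan and into the wooden desk tray. Then tip the cup slowly over the pan until exactly three steel balls have dropped into it, and stand the cup upright back on its cork mat with the remaining balls still inside. Leave the mug, the pen pot and the computer mouse alone.

Things in the scene. Friction and masses are not known exactly. Their poses are not given: they have to be found in the camera images.
- scale: base of the kitchen-style scale, white, 170 x 170 x 26 mm, fixed; origin at the centre of its underside on the desk; x and y along its sides; yaw differs from start to start
- pan_floor (a point): centre of the scale pan's floor: a square black pan, 200 x 200 mm outside, walls 4 mm thick standing 30 mm above its floor, sides along the scale's x and y; the empty pan's floor is 54 mm above the desk; it sinks straight down under load
- pan (a joint): how far the pan has sunk, in m: 0 empty, about 0.0022 for each ball (spring 150 N/m, settles within half a second), stop at 0.018; the oddments weigh it down too
- cup: narrow wooden pouring cup, 137 mm (its x) by 34 mm (its y) by 76 mm high, 145 to 225 g empty; origin at the centre of its underside, z up. Two flat parallel side walls, 5 mm thick, 34 mm over the outside: grip across these, near the middle, from above. The slot between them is 24 mm wide, open at the top and at the -x end, where it pours, closed at the +x end. At a start -x looks towards the robot
- cup_lip (a point): pouring lip at the -x end, 67 mm from the middle, 10 mm above the underside. From it the floor rises at 0.35 rad to 57 mm at the +x end, with six low brass stops across it, 23 mm apart, each higher than the last; behind each rests one ball or none. Tipping the cup slowly, lip down, lets the ball at the lip go at about 0.4 rad, each next place about 0.13 rad later; turned back, it keeps the rest
- mat: cork mat for the cup, 160 x 90 x 6 mm, fixed; origin at the centre of its underside; to the robot's left or right
- tray: wooden desk tray, open on top, 220 mm (x) by 160 mm (y) by 30 mm high outside, walls and floor 5 mm thick, fixed; origin at the centre of its underside; to the robot's left or right, on the other side from the mat
- car: oddment: red toy racing car, 60 mm (x) by 26 mm (y, 34 mm over the wheels, which are only for show) by 27 mm high, body 18 mm high, 45 g; origin at the centre of its underside; grip across y; may be absent
- notes: oddment: yellow block of sticky notes, 34 x 34 x 24 mm, 35 g; origin at the centre of its underside; may be absent
- eraser: oddment: white and blue eraser, 50 mm (x) by 24 mm (y) by 22 mm high, 30 g; origin at the centre of its underside; grip across y; may be absent
- sharpener: oddment: aluminium pencil sharpener, an upright round drum, diameter 32 mm, 28 mm high, 40 g; origin at the centre of its underside; may be absent
- mug: bystander: white mug, 76 mm wide, 85 mm high, origin at the centre of its underside; leave alone
- penpot: bystander: terracotta pen pot, 68 mm wide, 80 mm high, pens to 135 mm, origin at the centre of its underside; leave alone
- mouse: bystander: white computer mouse, 105 x 58 x 26 mm, origin at the centre of its underside; leave alone
- ball1: polished steel ball, diameter 20 mm, 33 g; origin at its centre; starts in the cup, place 1 from the lip; always present
- ball2: polished steel ball, diameter 20 mm, 33 g; origin at its centre; starts in the cup, place 2 from the lip; may be absent
- ball3: polished steel ball, diameter 20 mm, 33 g; origin at its centre; starts in the cup, place 3 from the lip; always present
- ball4: polished steel ball, diameter 20 mm, 33 g; origin at its centre; starts in the cup, place 4 from the lip; always present
- ball5: polished steel ball, diameter 20 mm, 33 g; origin at its centre; starts in the cup, place 5 from the lip; may be absent
- ball6: polished steel ball, diameter 20 mm, 33 g; origin at its centre; starts in the cup, place 6 from the lip; may be absent

How it is judged:
On the way, in this order (a step that is already met when the one before it is completed fails the run):
1. every oddment is out of the pan and in the desk tray (x of car in the frame of tray between -0.105 and 0.105 m and y of car in the frame of tray between -0.075 and 0.075 m and z of car in the frame of tray between -0.01 and 0.05 m and x of notes in the frame of tray between -0.105 and 0.105 m and y of notes in the frame of tray between -0.075 and 0.075 m and z of notes in the frame of tray between -0.01 and 0.05 m and x of eraser in the frame of tray between -0.105 and 0.105 m and y of eraser in the frame of tray between -0.075 and 0.075 m and z of eraser in the frame of tray between -0.01 and 0.05 m and x of sharpener in the frame of tray between -0.105 and 0.105 m and y of sharpener in the frame of tray between -0.075 and 0.075 m and z of sharpener in the frame of tray between -0.01 and 0.05 m), for 0.2 s.
2. the cup is tipped over the pan (angle between cup's own z axis and vertical above 0.3 rad and horizontal distance between cup and pan_floor below 0.16 m and z of cup in the frame of pan_floor above 0.01 m), for 0.1 s.
3. three balls lie in the pan (value of joint pan between 0.0054 and 0.0076 m), for 0.3 s.
At the end, for the whole second after the job is handed in: the pan is weighed down by exactly three balls (sunk 5.4 to 7.6 mm), every ball lies in the pan or in the cup, the cup stands upright (within 0.1 rad) on its mat with its centre within 40 mm of the mat's centre, every oddment lies in the tray, and all is at rest (all of step 1 and all of step 3 and ((x of ball1 in the frame of pan_floor between -0.099 and 0.099 m and y of ball1 in the frame of pan_floor between -0.099 and 0.099 m and z of ball1 in the frame of pan_floor between -0.005 and 0.06 m) or (x of ball1 in the frame of cup between -0.072 and 0.072 m and y of ball1 in the frame of cup between -0.018 and 0.018 m and z of ball1 in the frame of cup between 0 and 0.09 m)) and ((x of ball2 in the frame of pan_floor between -0.099 and 0.099 m and y of ball2 in the frame of pan_floor between -0.099 and 0.099 m and z of ball2 in the frame of pan_floor between -0.005 and 0.06 m) or (x of ball2 in the frame of cup between -0.072 and 0.072 m and y of ball2 in the frame of cup between -0.018 and 0.018 m and z of ball2 in the frame of cup between 0 and 0.09 m)) and ((x of ball3 in the frame of pan_floor between -0.099 and 0.099 m and y of ball3 in the frame of pan_floor between -0.099 and 0.099 m and z of ball3 in the frame of pan_floor between -0.005 and 0.06 m) or (x of ball3 in the frame of cup between -0.072 and 0.072 m and y of ball3 in the frame of cup between -0.018 and 0.018 m and z of ball3 in the frame of cup between 0 and 0.09 m)) and ((x of ball4 in the frame of pan_floor between -0.099 and 0.099 m and y of ball4 in the frame of pan_floor between -0.099 and 0.099 m and z of ball4 in the frame of pan_floor between -0.005 and 0.06 m) or (x of ball4 in the frame of cup between -0.072 and 0.072 m and y of ball4 in the frame of cup between -0.018 and 0.018 m and z of ball4 in the frame of cup between 0 and 0.09 m)) and ((x of ball5 in the frame of pan_floor between -0.099 and 0.099 m and y of ball5 in the frame of pan_floor between -0.099 and 0.099 m and z of ball5 in the frame of pan_floor between -0.005 and 0.06 m) or (x of ball5 in the frame of cup between -0.072 and 0.072 m and y of ball5 in the frame of cup between -0.018 and 0.018 m and z of ball5 in the frame of cup between 0 and 0.09 m)) and ((x of ball6 in the frame of pan_floor between -0.099 and 0.099 m and y of ball6 in the frame of pan_floor between -0.099 and 0.099 m and z of ball6 in the frame of pan_floor between -0.005 and 0.06 m) or (x of ball6 in the frame of cup between -0.072 and 0.072 m and y of ball6 in the frame of cup between -0.018 and 0.018 m and z of ball6 in the frame of cup between 0 and 0.09 m)) and linear speed of each of ball1, ball2, ball3, ball4, ball5, ball6, car, notes, eraser, sharpener, cup below 0.03 m/s and angle between cup's own z axis and vertical below 0.1 rad and horizontal distance between cup and mat below 0.04 m and z of cup in the frame of mat between 0.002 and 0.012 m); the robot touches nothing.
It fails at once if the mug is pushed more than 40 mm from its place (distance of mug from where it was at the start of the episode above 0.04 m).
It fails at once if the pen pot is pushed more than 40 mm from its place (distance of penpot from where it was at the start of the episode above 0.04 m).
It fails at once if the computer mouse is pushed more than 40 mm from its place (distance of mouse from where it was at the start of the episode above 0.04 m).
Of car, notes, eraser, sharpener only 2 to 4 are there at a start; the rules pass over those that are not, and their reading is None.
Of ball2, ball5, ball6 only 1 to 3 are there at a start; the rules pass over those that are not, and their reading is None.
At some moment in a run one of car, notes, eraser, sharpener may be knocked a few centimetres aside while the robot is not near it.
It also fails if it takes over 208 s, if anything falls off the work surface, if the arm or the gripper's body presses on something with over 40 N, if the wrist force passes 120 N, or if a joint passes its speed limit or range.

## Working session

There is one attempt and no reset: what is moved stays moved. The work goes in short steps, Python scripts to look and compute and a tool call to move; the robot and the scene stay as the last step left them, time stands still between calls to the robot, and variables do not carry over. Pictures are saved under pics/ and viewed, on a budget of 14 in all, crops included, one or two more only if the job needs it, and the job is handed in when it is done.

Besides the shell and the picture viewer there is one more tool, called after ">>>" as name(argument=value, ...) on one line, values as JSON. servo_tool: Moves the arm, as the interface text tells. Its arguments: {"type":"object","properties":{"claw":{"type":"array"},"xyz":{"type":"array"},"rotation":{"type":"array"},"grip_force":{"type":"number"}},"required":["claw","xyz","rotation"]}

```bash
mkdir -p pics
cat > h.py <<'E'
import numpy as np, cv2
from workcell import env, eyes, hand_in
def snap(n, f=None):
    s=eyes.snapshot(n)
    if f: cv2.imwrite('pics/'+f,s['color'])
    return s
def mat(r):
    r=np.array(r,float)
    if r.shape==(3,3): return r
    from scipy.spatial.transform import Rotation as R
    return R.from_euler('xyz',r).as_matrix() if r.size==3 else R.from_quat(r).as_matrix()
def ray(s,uv,z):
    p=cv2.undistortPoints(np.array(uv,float).reshape(-1,1,2),np.array(s['K']),np.array(s['distortion'])).reshape(-1,2)
    d=np.c_[p[:,0],-p[:,1],-np.ones(len(p))]@mat(s['rotation']).T
    o=np.array(s['xyz']); return o+d*((z-o[2])/d[:,2])[:,None]
def proj(s,P):
    q=(np.array(P,float).reshape(-1,3)-np.array(s['xyz']))@mat(s['rotation'])
    q=q*[1,-1,-1]
    return cv2.projectPoints(q,np.zeros(3),np.zeros(3),np.array(s['K']),np.array(s['distortion']))[0].reshape(-1,2)
E
python3 - <<'E'
from h import *
a=snap('top','top1.png');b=snap('scene','scene1.png');snap('wrist','w1.png')
for s in(a,b): print(s['xyz'],s['rotation'],s['K'])
print(env.observe())
E
```

```text
[ 0.42678676 -0.00648813  1.08787487] [ 0.1712138   0.01471991 -1.54489068] [[491.52679924   0.         321.2637467 ]
 [  0.         491.52679924 242.29093532]
 [  0.           0.           1.        ]]
[ 1.00863722 -0.51366261  1.01389405] [0.61208525 0.00704599 0.70289378] [[558.49878561   0.         318.0510663 ]
 [  0.         558.49878561 235.90270927]
 [  0.           0.           1.        ]]
{'t': 0.15, 'joints': array([-1.51940722e+00,  3.13296671e-01,  1.49824591e+00,  4.18670008e-07,
        1.33096830e+00, -2.23396051e-01]), 'qd': array([ 0.00029345, -0.00105191, -0.00294716,  0.00169113, -0.00017356,
        0.00036521]), 'tau': array([ 2.35225234e-03, -4.12368858e+01, -2.59794223e+01, -1.00678260e-04,
        3.22118569e-03,  1.18540846e-06]), 'position': array([ 0.14243443, -0.50512105,  0.2308855 ]), 'tool_rot': array([-1.79463518,  1.5698781 ,  1.62174253]), 'ft_force': array([ 0.3189928 , -0.20876939, -0.2941341 ]), 'torque': array([-0.0281547 ,  0.00817689,  0.01662396]), 'opening': 0.08533549754488558}
```

View pics/top1.png

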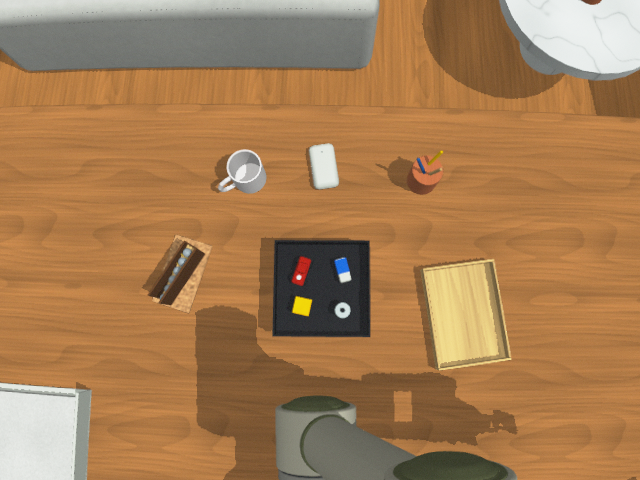

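View pics/scene1.png

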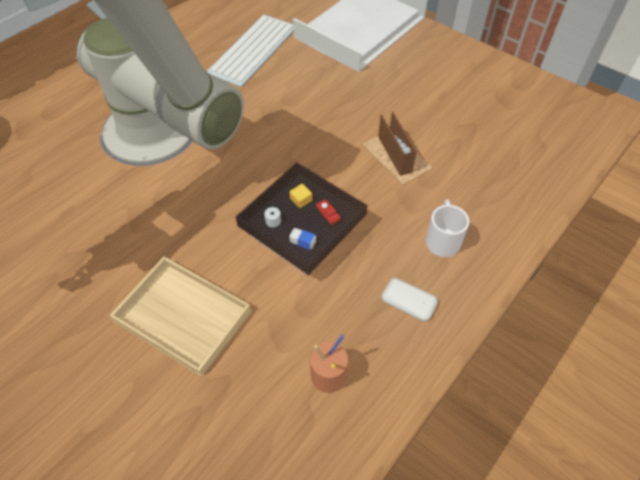

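The top view shows all four oddments in the pan: car (302,271), eraser (343,270), notes (302,307) and sharpener (342,310). The tray is at (467,315), and the cup stands on its mat at (178,274).

```bash
cat >> h.py <<'E'
def rect(s,mask,z):
    c=max(cv2.findContours(mask.astype(np.uint8),0,1)[0],key=cv2.contourArea)
    P=ray(s,c.reshape(-1,2),z)[:,:2]
    (x,y),(w,h),a=cv2.minAreaRect((P*1000).astype(np.float32))
    if w<h: w,h,a=h,w,a+90
    return f'x{x/10:.2f} y{y/10:.2f}cm long {w:.0f} short {h:.0f} mm, long axis {(a+90)%180-90:.1f}deg px{c.reshape(-1,2).mean(0).round()}'
def hsv(s): return cv2.cvtColor(s['color'],cv2.COLOR_BGR2HSV).astype(int).transpose(2,0,1)
def tool():
    o=env.observe(); R=mat(o['tool_rot'])
    print('t',round(o['t'],2),'tcp',o['position'].round(4),'xax',R[:,0].round(3),'yaw of jaw axis',np.degrees(np.arctan2(R[1,1],R[0,1])).round(1),'F',o['ft_force'].round(2),'open',round(o['opening'],4),'q',o['joints'].round(2))
    return o
E
python3 - <<'E'
from h import *
s=snap('top');H,S,V=hsv(s)
yy,xx=np.mgrid[:480,:640]
pan=(xx>270)&(xx<374)&(yy>236)&(yy<340)
print('car',rect(s,pan&((H<8)|(H>172))&(S>120)&(V>80),.062))
print('notes',rect(s,pan&(H>18)&(H<35)&(S>150)&(V>120),.068))
print('blue',rect(s,pan&(H>100)&(H<130)&(S>120)&(V>80),.066))
print('eraser',rect(s,pan&(xx>325)&(yy<290)&(V>110),.066))
print('sharp',rect(s,pan&(xx>325)&(yy>295)&(V>110),.072))
print('pan rim',rect(s,pan&(V<70),.074))
print('mat',rect(s,(xx>135)&(xx<220)&(yy>228)&(yy<320)&(V>150)&(S<160),.006))
print('tray corners',ray(s,[(423,268),(494,260),(511,358),(438,369)],.03).round(3))
print('mat corners',ray(s,[(176,236),(211,247),(189,311),(149,291)],.006).round(3))
tool()
E
```

```text
car x54.27 y5.41cm long 61 short 27 mm, long axis -17.2deg px[301. 270.]
notes x46.90 y5.01cm long 36 short 36 mm, long axis -10.9deg px[302. 306.]
blue x55.50 y-3.03cm long 30 short 28 mm, long axis 16.7deg px[341. 266.]
eraser x54.65 y-3.30cm long 51 short 26 mm, long axis 16.2deg px[343. 269.]
sharp x44.73 y-4.92cm long 97 short 88 mm, long axis -88.6deg px[359. 327.]
pan rim x50.74 y1.11cm long 198 short 198 mm, long axis 1.0deg px[321. 288.]
mat x53.64 y33.73cm long 208 short 194 mm, long axis 3.3deg px[176. 273.]
tray corners [[ 0.558 -0.208  0.03 ]
 [ 0.579 -0.365  0.03 ]
 [ 0.368 -0.398  0.03 ]
 [ 0.344 -0.24   0.03 ]]
mat corners [[0.62  0.345 0.006]
 [0.597 0.262 0.006]
 [0.452 0.303 0.006]
 [0.494 0.397 0.006]]
t 0.2 tcp [ 0.1425 -0.5052  0.231 ] xax [-0.     0.001 -1.   ] yaw of jaw axis -74.3 F [-0.48 -0.49  0.48] open 0.0853 q [-1.52  0.31  1.5   0.    1.33 -0.22]
```

>>> servo_tool(claw=[0.35,0.35,0.35,0.35,0.35,0.35,0.35,0.35,0.35,0.35,0.35,0.35], xyz=[[40.4,47.2,-7],[40.4,47.2,-7],[40.4,47.2,-7],[40.4,47.2,-7],[40.4,47.2,-7],[40.4,47.2,-7],[40.4,47.2,-7],[40.4,47.2,-7],[40.4,47.2,-7],[40.4,47.2,-7],[40.4,47.2,-7],[40.4,47.2,-7]], rotation=[[0,0,0],[0,0,0],[0,0,0],[0,0,0],[0,0,0],[0,0,0],[0,0,0],[0,0,0],[0,0,0],[0,0,0],[0,0,0],[0,0,0]], grip_force=40)

```text
t: 1.7
position: [0.5461, -0.0336, 0.1611]
tool_rot: [-0.183, 1.57, -3.05]
ft_force: [-0.8, -0.1, -0.0]
opening: 0.0558
```

Run:
```python
from h import *
tool(); s=snap('wrist','w2.png'); print(s['xyz'],s['rotation'],s['K'][0,0])
print(proj(s,[[.5465,-.033,.066],[.5427,.0541,.062]]).round())
```

```text
t 1.7 tcp [ 0.5461 -0.0336  0.1611] xax [-0.001 -0.    -1.   ] yaw of jaw axis -74.2 F [-0.77 -0.05 -0.04] open 0.0558 q [-0.28  0.42  1.53 -0.    1.19  1.02]
[ 0.62698517 -0.01000973  0.30357532] [-3.30969663e-01  3.21617281e-04 -1.29499685e+00] 391.4674669034696
[[315. 249.]
 [183. 217.]]
```

View pics/w2.png

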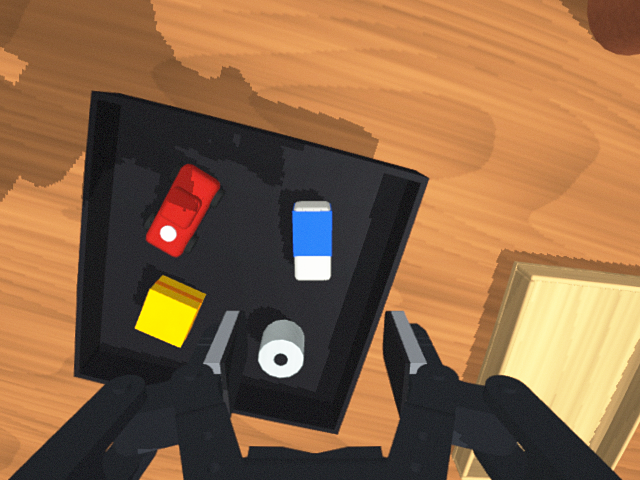

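The wrist view shows the eraser at (312,243), against a predicted (315,249). That's within about 3 mm, so I'll grasp it.

>>> servo_tool(claw=[0.35,0.35,0.35,0.35,0.35,1,1,1,1,1,1,1], xyz=[[0.1,0.1,-3],[0.1,0.1,-6],[0.1,0.1,-9],[0.1,0.1,-11],[0.1,0.1,-11.4],[0.1,0.1,-11.4],[0.1,0.1,-11.4],[0.1,0.1,-11.4],[0.1,0.1,-11.4],[0.1,0.1,-9],[0.1,0.1,-4],[0.1,0.1,0]], rotation=[[0,0,0],[0,0,0],[0,0,0],[0,0,0],[0,0,0],[0,0,0],[0,0,0],[0,0,0],[0,0,0],[0,0,0],[0,0,0],[0,0,0]])

```text
t: 3.25
position: [0.5475, -0.0323, 0.1632]
tool_rot: [2.671, 1.57, -0.196]
ft_force: [0.6, 0.7, -0.7]
opening: 0.0229
```

>>> servo_tool(claw=[1,1,1,1,1,1,1,1,1,1,0.5,0.5], xyz=[[-2.7,-29,0],[-2.7,-29,0],[-2.7,-29,0],[-2.7,-29,0],[-2.7,-29,0],[-2.7,-29,-4],[-2.7,-29,-9],[-2.7,-29,-13],[-2.7,-29,-14.9],[-2.7,-29,-14.9],[-2.7,-29,-14.9],[-2.7,-29,-14.9]], rotation=[[0,0,0],[0,0,0],[0,0,0],[0,0,0],[0,0,0],[0,0,0],[0,0,0],[0,0,0],[0,0,0],[0,0,0],[0,0,0],[0,0,0]])

```text
t: 4.75
position: [0.5209, -0.3227, 0.0135]
tool_rot: [2.13, 1.569, -0.737]
ft_force: [-0.2, 0.4, 1.0]
opening: 0.043
```

>>> servo_tool(claw=[0.5,0.4,0.35,0.35], xyz=[[0,0,0],[0,0,5],[0,0,11],[0,0,15]], rotation=[[0,0,0],[0,0,0],[0,0,0],[0,0,0]])

```text
t: 5.25
position: [0.5208, -0.3226, 0.1656]
tool_rot: [2.129, 1.567, -0.738]
ft_force: [-0.6, -0.2, -0.0]
opening: 0.0559
```

```bash
cat > loc.py <<'E'
from h import *
import sys
# floor height given by grams left
def run(g,f):
    s=snap('top',f);H,S,V=hsv(s); yy,xx=np.mgrid[:480,:640]
    fl=.054-g*9.81e-3/150
    pan=(xx>280)&(xx<364)&(yy>246)&(yy<331)
    def go(n,m,h):
        m=cv2.morphologyEx(m.astype(np.uint8),cv2.MORPH_OPEN,np.ones((3,3)))
        if m.sum()>60: print(n,rect(s,m,fl+h))
    go('car',pan&((H<8)|(H>172))&(S>120)&(V>80),.018)
    go('notes',pan&(H>18)&(H<35)&(S>150)&(V>120),.024)
    go('blue',pan&(H>100)&(H<130)&(S>120)&(V>80),.022)
    go('sharp/grey',pan&(S<90)&(V>100),.028)
    print('floor',round(fl,4)); tool()
if __name__=='__main__': run(float(sys.argv[1]),sys.argv[2])
E
python3 loc.py 120 t2.png
```

```text
car x54.30 y5.46cm long 61 short 26 mm, long axis -16.6deg px[301. 270.]
notes x46.86 y5.01cm long 35 short 35 mm, long axis 79.0deg px[302. 306.]
sharp/grey x46.30 y-3.41cm long 31 short 31 mm, long axis -88.6deg px[342. 310.]
floor 0.0462
t 5.3 tcp [ 0.5221 -0.3237  0.1706] xax [ 0.008 -0.007 -1.   ] yaw of jaw axis -74.2 F [ 1.35 -1.08  5.55] open 0.0556 q [-0.75  0.55  1.3   0.    1.28  0.55]
```

>>> servo_tool(claw=[0.35,0.35,0.35,0.35,0.35,0.35,0.35,0.35,0.35,0.35,0.35], xyz=[[-5.8,28.9,0],[-5.8,28.9,0],[-5.8,28.9,0],[-5.8,28.9,0],[-5.8,28.9,0],[-5.8,28.9,0],[-5.8,28.9,-4],[-5.8,28.9,-8],[-5.8,28.9,-10.5],[-5.8,28.9,-11.3],[-5.8,28.9,-11.3]], rotation=[[0,0,0],[0,0,0],[0,0,0],[0,0,0],[0,0,0],[0,0,0],[0,0,0],[0,0,0],[0,0,0],[0,0,0],[0,0,0]])

```text
t: 6.68
position: [0.4627, -0.0338, 0.0496]
tool_rot: [2.248, 1.571, -0.619]
ft_force: [0.7, 0.2, 0.5]
opening: 0.0555
```

>>> servo_tool(claw=[1,1,1,1,1,1,1,1], xyz=[[0,0,0],[0,0,0],[0,0,0],[0,0,0],[0,0,3],[0,0,7],[0,0,11.3],[0,0,11.3]], rotation=[[0,0,0],[0,0,0],[0,0,0],[0,0,0],[0,0,0],[0,0,0],[0,0,0],[0,0,0]])

```text
t: 7.68
position: [0.4637, -0.0336, 0.1649]
tool_rot: [2.546, 1.565, -0.321]
ft_force: [-0.7, 0.7, -2.4]
opening: 0.0305
```

>>> servo_tool(claw=[1,1,1,1,1,1,1,1,1,1,0.5,0.5], xyz=[[-5.1,-30.5,0],[-5.1,-30.5,0],[-5.1,-30.5,0],[-5.1,-30.5,0],[-5.1,-30.5,0],[-5.1,-30.5,-4],[-5.1,-30.5,-9],[-5.1,-30.5,-13],[-5.1,-30.5,-15],[-5.1,-30.5,-15],[-5.1,-30.5,-15],[-5.1,-30.5,-15]], rotation=[[0,0,0],[0,0,0],[0,0,0],[0,0,0],[0,0,0],[0,0,0],[0,0,0],[0,0,0],[0,0,0],[0,0,0],[0,0,0],[0,0,0]])

```text
t: 9.18
position: [0.4115, -0.3383, 0.0125]
tool_rot: [1.976, 1.57, -0.89]
ft_force: [-0.2, 0.2, 0.0]
opening: 0.043
```

>>> servo_tool(claw=[0.5,0.4,0.35,0.35], xyz=[[0,0,0],[0,0,5],[0,0,11],[0,0,15]], rotation=[[0,0,0],[0,0,0],[0,0,0],[0,0,0]])

```text
t: 9.68
position: [0.4117, -0.3386, 0.1653]
tool_rot: [1.955, 1.568, -0.912]
ft_force: [1.2, -0.5, -0.1]
opening: 0.0556
```

```bash
python3 loc.py 80 t3.png
```

```text
car x54.27 y5.43cm long 61 short 27 mm, long axis -17.2deg px[301. 270.]
notes x46.94 y5.04cm long 36 short 36 mm, long axis 77.6deg px[302. 306.]
floor 0.0488
t 9.72 tcp [ 0.4129 -0.34    0.1698] xax [ 0.006 -0.008 -1.   ] yaw of jaw axis -74.2 F [ 1.44 -1.78  5.35] open 0.0553 q [-0.91  0.38  1.57 -0.    1.18  0.39]
```

>>> servo_tool(claw=[0.3,0.3,0.3,0.3,0.3,0.3,0.3,0.3,0.3,0.3,0.3,0.3], xyz=[[5.7,38.9,0],[5.7,38.9,0],[5.7,38.9,0],[5.7,38.9,0],[5.7,38.9,0],[5.7,38.9,0],[5.7,38.9,0],[5.7,38.9,-4],[5.7,38.9,-8],[5.7,38.9,-10.2],[5.7,38.9,-11],[5.7,38.9,-11]], rotation=[[0,0,-27],[0,0,-27],[0,0,-27],[0,0,-27],[0,0,-27],[0,0,-27],[0,0,-27],[0,0,-27],[0,0,-27],[0,0,-27],[0,0,-27],[0,0,-27]])

```text
t: 11.22
position: [0.4686, 0.0506, 0.0525]
tool_rot: [-3.116, 1.571, -0.171]
ft_force: [-0.1, -0.4, 0.5]
opening: 0.0601
```

>>> servo_tool(claw=[1,1,1,1,1,1,1,1], xyz=[[0,0,0],[0,0,0],[0,0,0],[0,0,0],[0,0,3],[0,0,7],[0,0,11],[0,0,11]], rotation=[[0,0,0],[0,0,0],[0,0,0],[0,0,0],[0,0,0],[0,0,0],[0,0,0],[0,0,0]])

```text
t: 12.22
position: [0.4696, 0.0506, 0.1647]
tool_rot: [-3.09, 1.565, -0.145]
ft_force: [-0.3, -0.7, -0.5]
opening: 0.033
```

>>> servo_tool(claw=[1,1,1,1,1,1,1,1,1,1,0.5,0.5], xyz=[[-6.6,-32.9,0],[-6.6,-32.9,0],[-6.6,-32.9,0],[-6.6,-32.9,0],[-6.6,-32.9,0],[-6.6,-32.9,0],[-6.6,-32.9,-6],[-6.6,-32.9,-12],[-6.6,-32.9,-15],[-6.6,-32.9,-15],[-6.6,-32.9,-15],[-6.6,-32.9,-15]], rotation=[[0,0,20],[0,0,20],[0,0,20],[0,0,20],[0,0,20],[0,0,20],[0,0,20],[0,0,20],[0,0,20],[0,0,20],[0,0,20],[0,0,20]])

```text
t: 13.72
position: [0.4026, -0.2785, 0.0128]
tool_rot: [2.112, 1.57, -0.877]
ft_force: [-0.0, -0.5, 0.3]
opening: 0.0429
```

>>> servo_tool(claw=[0.5,0.4,0.35,0.35], xyz=[[0,0,0],[0,0,5],[0,0,11],[0,0,15]], rotation=[[0,0,0],[0,0,0],[0,0,0],[0,0,0]])

```text
t: 14.22
position: [0.4027, -0.2786, 0.1653]
tool_rot: [2.131, 1.568, -0.858]
ft_force: [0.7, -0.6, -0.5]
opening: 0.0556
```

```bash
python3 loc.py 45 t4.png
```

```text
car x54.28 y5.41cm long 60 short 27 mm, long axis -17.2deg px[301. 270.]
floor 0.0511
t 14.28 tcp [ 0.404  -0.2799  0.1696] xax [ 0.007 -0.008 -1.   ] yaw of jaw axis -81.2 F [ 1.75 -2.18  6.22] open 0.0556 q [-0.84  0.29  1.69  0.    1.14  0.57]
```

>>> servo_tool(claw=[0.35,0.35,0.35,0.35,0.35,0.35,0.35,0.35,0.35,0.35,0.35,0.35], xyz=[[14,33.3,0],[14,33.3,0],[14,33.3,0],[14,33.3,0],[14,33.3,0],[14,33.3,0],[14,33.3,0],[14,33.3,-4],[14,33.3,-8],[14,33.3,-10.2],[14,33.3,-10.9],[14,33.3,-10.9]], rotation=[[0,0,-26],[0,0,-26],[0,0,-26],[0,0,-26],[0,0,-26],[0,0,-26],[0,0,-26],[0,0,-26],[0,0,-26],[0,0,-26],[0,0,-26],[0,0,-26]])

```text
t: 15.78
position: [0.5426, 0.0542, 0.0537]
tool_rot: [-3.09, 1.57, -0.251]
ft_force: [1.1, -0.3, -0.4]
opening: 0.0557
```

>>> servo_tool(claw=[1,1,1,1,1,1,1,1], xyz=[[0,0,0],[0,0,0],[0,0,0],[0,0,0],[0,0,3],[0,0,7],[0,0,10.9],[0,0,10.9]], rotation=[[0,0,0],[0,0,0],[0,0,0],[0,0,0],[0,0,0],[0,0,0],[0,0,0],[0,0,0]])

```text
t: 16.77
position: [0.5436, 0.0546, 0.165]
tool_rot: [-2.953, 1.565, -0.113]
ft_force: [0.2, -0.3, -0.7]
opening: 0.0251
```

>>> servo_tool(claw=[1,1,1,1,1,1,1,1,1,1,0.5,0.5], xyz=[[-3.1,-31.9,0],[-3.1,-31.9,0],[-3.1,-31.9,0],[-3.1,-31.9,0],[-3.1,-31.9,0],[-3.1,-31.9,0],[-3.1,-31.9,-6],[-3.1,-31.9,-12],[-3.1,-31.9,-15],[-3.1,-31.9,-15],[-3.1,-31.9,-15],[-3.1,-31.9,-15]], rotation=[[0,0,26],[0,0,26],[0,0,26],[0,0,26],[0,0,26],[0,0,26],[0,0,26],[0,0,26],[0,0,26],[0,0,26],[0,0,26],[0,0,26]])

```text
t: 18.27
position: [0.5118, -0.2642, 0.013]
tool_rot: [2.322, 1.57, -0.667]
ft_force: [-0.1, -0.5, 0.4]
opening: 0.0422
```

>>> servo_tool(claw=[0.5,0.4,0.35,0.35,0.35,0.35,0.35,0.35], xyz=[[0,0,0],[0,0,5],[0,0,11],[0,16,15],[0,16,15],[0,16,15],[0,16,15],[0,16,15]], rotation=[[0,0,0],[0,0,0],[0,0,0],[0,0,0],[0,0,0],[0,0,0],[0,0,0],[0,0,0]])

```text
t: 19.27
position: [0.5115, -0.1049, 0.1623]
tool_rot: [1.822, 1.57, -1.167]
ft_force: [0.0, -0.1, -0.0]
opening: 0.0553
```

```bash
python3 loc.py 0 t5.png
python3 - <<'E'
import cv2
a=cv2.imread('pics/t5.png')
b=cv2.resize(a[220:390,400:540],None,fx=2.5,fy=2.5)[:400];c=cv2.resize(a[225:325,130:230],(400,400),interpolation=cv2.INTER_CUBIC)
cv2.imwrite('pics/c5.png',cv2.hconcat([b,c]))
E
```

```text
sharp/grey x50.13 y-3.67cm long 160 short 77 mm, long axis 0.8deg px[351. 298.]
floor 0.054
t 19.32 tcp [ 0.5114 -0.1053  0.162 ] xax [-0. -0. -1.] yaw of jaw axis -81.3 F [ 0.67 -0.28 -0.17] open 0.0552 q [-0.43  0.37  1.61 -0.    1.16  0.99]
```

View pics/c5.png

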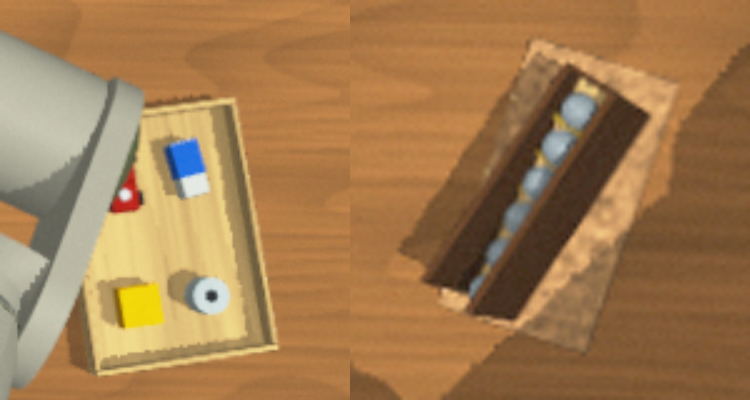

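All four oddments are in the tray: car, eraser, notes and sharpener. The cup shows six balls in a line. I'll go above the cup for a close look.

>>> servo_tool(claw=[0.35,0.35,0.35,0.35,0.35,0.3,0.2,0.2,0.2,0.2,0.2,0.2], xyz=[[3,43.2,6],[3,43.2,6],[3,43.2,6],[3,43.2,6],[3,43.2,6],[3,43.2,6],[3,43.2,6],[3,43.2,6],[3,43.2,6],[3,43.2,6],[3,43.2,6],[3,43.2,6]], rotation=[[0,0,10],[0,0,20],[0,0,30],[0,0,40],[0,0,50],[0,0,60],[0,0,70],[0,0,80],[0,0,90],[0,0,100],[0,0,110],[0,0,120]])

```text
t: 20.82
position: [0.5423, 0.3265, 0.2216]
tool_rot: [-1.751, 1.57, -2.642]
ft_force: [0.6, -0.0, -0.5]
opening: 0.0684
```

>>> servo_tool(claw=[0.2,0.2,0.2,0.2,0.2], xyz=[[0,0,0],[0,0,0],[0,0,0],[0,0,0],[0,0,0]], rotation=[[0,0,10],[0,0,20],[0,0,24],[0,0,24],[0,0,24]])

```text
t: 21.45
position: [0.5419, 0.3271, 0.222]
tool_rot: [-2.196, 1.57, -2.674]
ft_force: [0.3, 0.7, -0.5]
opening: 0.0681
```

Run:
```python
from h import *
tool(); s=snap('wrist','w3.png'); print(s['xyz'])
```

```text
t 21.45 tcp [0.5419 0.3271 0.222 ] xax [-0. -0. -1.] yaw of jaw axis 62.6 F [ 0.34  0.74 -0.48] open 0.0681 q [ 0.36  0.56  1.15 -0.    1.43 -0.73]
[0.46807978 0.3664226  0.36453447]
```

View pics/w3.png

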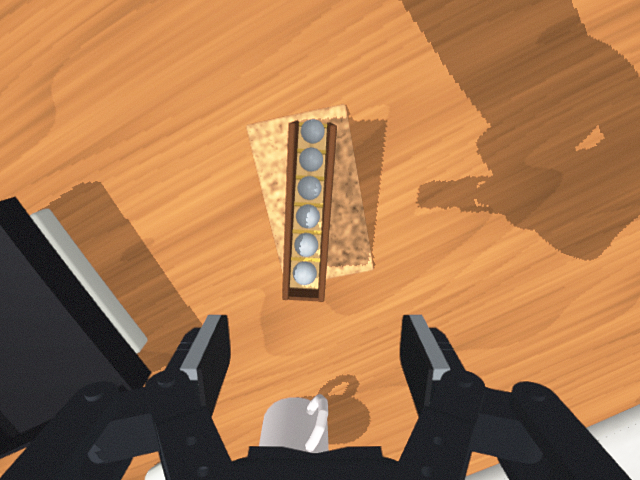

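The wrist view shows six balls. The cup rim corners are at about (290,123), (336,123), (324,300) and (283,299). The mat corners are at (247,127), (346,105) and (373,269).

Run:
```python
from h import *
s=snap('wrist')
P=ray(s,[(290,123),(336,123),(324,300),(283,299)],.082)[:,:2]; print(P.round(4))
l=(P[0]+P[1])/2; f=(P[2]+P[3])/2; d=f-l
print('cup mid',((l+f)/2).round(4),'len',np.linalg.norm(d),'w',np.linalg.norm(P[0]-P[1]),np.linalg.norm(P[2]-P[3]),'yaw',np.degrees(np.arctan2(d[1],d[0])))
M=ray(s,[(247,127),(346,105),(373,269)],.006)[:,:2]
d=M[2]-M[1];print(M.round(4),'mat mid',((M[0]+M[2])/2).round(4),np.linalg.norm(d),np.linalg.norm(M[1]-M[0]),np.degrees(np.arctan2(d[1],d[0])))
```

```text
[[0.466  0.3482]
 [0.4806 0.3766]
 [0.5981 0.3077]
 [0.5822 0.2789]]
cup mid [0.5317 0.3279] len 0.13576098779499288 w 0.031906227990682684 0.03288643356176995 yaw -30.60707288186413
[[0.4508 0.308 ]
 [0.4744 0.3938]
 [0.625  0.3504]] mat mid [0.5379 0.3292] 0.1566827729266283 0.08899762894230115 -16.089093788510123
```

>>> servo_tool(claw=[0.2,0.2,0.2,0.2,0.2,0.2,1,1,1,1,1,1], xyz=[[-1,0.1,0],[-1,0.1,-5],[-1,0.1,-10],[-1,0.1,-14.5],[-1,0.1,-17.5],[-1,0.1,-18.5],[-1,0.1,-18.5],[-1,0.1,-18.5],[-1,0.1,-18.5],[-1,0.1,-18.5],[-1,0.1,-18.5],[-1,0.1,-18.5]], rotation=[[0,0,-3.3],[0,0,-3.3],[0,0,-3.3],[0,0,-3.3],[0,0,-3.3],[0,0,-3.3],[0,0,-3.3],[0,0,-3.3],[0,0,-3.3],[0,0,-3.3],[0,0,-3.3],[0,0,-3.3]], grip_force=80)

```text
t: 23.05
position: [0.5322, 0.3289, 0.039]
tool_rot: [0.818, 1.568, 0.284]
ft_force: [-0.6, -1.9, 6.3]
opening: 0.0331
```

>>> servo_tool(claw=[1,1,1,1,1,1,1,1,1,1,1,1], xyz=[[0,0,0.4],[0,0,1.2],[0,0,2.3],[0,0,3.5],[0,0,4.7],[0,0,5.9],[0,0,7.1],[0,0,8.3],[0,0,9.5],[0,0,10.5],[0,0,11],[0,0,11]], rotation=[[0,0,0],[0,0,0],[0,0,0],[0,0,0],[0,0,0],[0,0,0],[0,0,0],[0,0,0],[0,0,0],[0,0,0],[0,0,0],[0,0,0]])

```text
t: 24.55
position: [0.5315, 0.3287, 0.1475]
tool_rot: [0.932, 1.571, 0.398]
ft_force: [0.4, -0.5, -4.1]
opening: 0.0333
```

Run:
```python
from h import *
tool(); snap('wrist','w4.png'); snap('scene','s4.png')
```

```text
t 24.55 tcp [0.5315 0.3287 0.1475] xax [ 0.  0. -1.] yaw of jaw axis 59.4 F [ 0.38 -0.55 -4.09] open 0.0333 q [ 0.37  0.6   1.29  0.    1.25 -0.67]
```

View pics/w4.png

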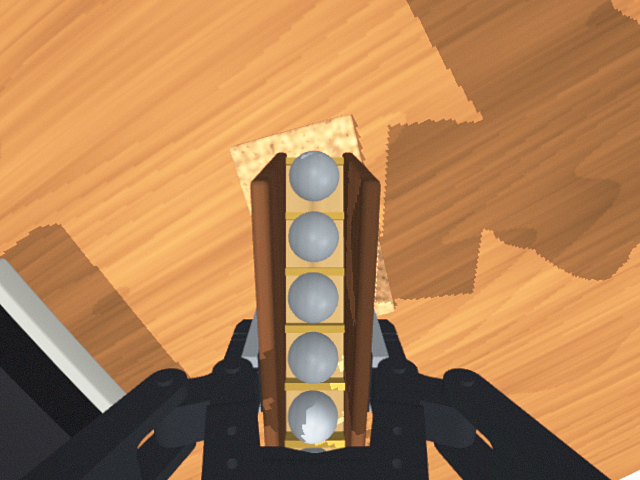

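>>> servo_tool(claw=[1,1,1,1,1,1,1,1,1,1,1,1], xyz=[[0.1,-0.4,0],[0.3,-1.2,0],[0.6,-2.4,0],[0.9,-3.8,0],[1.2,-5.2,0],[1.6,-6.6,0],[1.9,-8,0],[2.2,-9.4,0],[2.6,-10.8,0],[2.9,-12.2,0],[3.2,-13.6,0],[3.5,-15,0]], rotation=[[0,0,0.5],[0,0,1.5],[0,0,2.5],[0,0,3.7],[0,0,5],[0,0,6.2],[0,0,7.5],[0,0,8.8],[0,0,10],[0,0,11.3],[0,0,12.6],[0,0,14]])

```text
t: 26.15
position: [0.5666, 0.1776, 0.1473]
tool_rot: [-1.681, 1.571, -1.968]
ft_force: [0.3, 0.8, -4.9]
opening: 0.0333
```

>>> servo_tool(claw=[1,1,1,1,1,1,1,1,1,1,1,1], xyz=[[0.3,-1.4,0],[0.7,-2.8,0],[1,-4.2,0],[1.3,-5.6,0],[1.7,-7,0],[2,-8.4,0],[2.3,-9.8,0],[2.7,-11.2,0],[3,-12.6,0],[3.3,-14,0],[3.7,-15.4,0],[4,-16.8,0]], rotation=[[0,0,1.3],[0,0,2.6],[0,0,4],[0,0,5.3],[0,0,6.6],[0,0,8],[0,0,9.3],[0,0,10.6],[0,0,12],[0,0,13.3],[0,0,14.6],[0,0,16]])

```text
t: 27.65
position: [0.6064, 0.0096, 0.1473]
tool_rot: [-1.836, 1.571, -1.845]
ft_force: [0.4, 0.5, -4.5]
opening: 0.0331
```

```bash
cat > plan.py <<'E'
from h import *
# lip at L, heading 0, tilt th: TCP = L + Ry(-th) * (67, 0, 31-10)mm ; (cup +x end rises)
def tcp(L,th): return np.array(L)+[.067*np.cos(th)-.021*np.sin(th),0,.067*np.sin(th)+.021*np.cos(th)]
if __name__=='__main__':
    p0=tool()['position']
    print('lip now',(p0-[.067,0,.021]).round(4))
    L0=p0-[.067,0,.021]
    for d in range(0,46,3):
        z=max(-.03,-.03*d/18)  # lower the lip 30 mm over the first 18 deg
        L=[L0[0],L0[1],L0[2]+z]
        print(d,((tcp(L,np.radians(d))-p0)*100).round(2))
E
python3 plan.py
```

```text
t 27.65 tcp [0.6064 0.0096 0.1473] xax [-0. -0. -1.] yaw of jaw axis 89.5 F [ 0.4   0.48 -4.48] open 0.0331 q [-0.18  0.56  1.35 -0.    1.23 -1.74]
lip now [0.5394 0.0096 0.1263]
0 [0. 0. 0.]
3 [-0.12  0.   -0.15]
6 [-0.26  0.   -0.31]
9 [-0.41  0.   -0.48]
12 [-0.58  0.   -0.65]
15 [-0.77  0.   -0.84]
18 [-0.98  0.   -1.03]
21 [-1.2   0.   -0.74]
24 [-1.43  0.   -0.46]
27 [-1.68  0.   -0.19]
30 [-1.95  0.    0.07]
33 [-2.22  0.    0.31]
36 [-2.51  0.    0.54]
39 [-2.81  0.    0.75]
42 [-3.13  0.    0.94]
45 [-3.45  0.    1.12]
```

>>> servo_tool(claw=[1,1,1,1,1,1,1,1,1,1,1,1], xyz=[[-0.06,0,-0.1],[-0.12,0,-0.15],[-0.19,0,-0.23],[-0.26,0,-0.31],[-0.33,0,-0.4],[-0.41,0,-0.48],[-0.5,0,-0.56],[-0.58,0,-0.65],[-0.67,0,-0.75],[-0.77,0,-0.84],[-0.87,0,-0.93],[-0.98,0,-1.03]], rotation=[[0,-1.5,0],[0,-3,0],[0,-4.5,0],[0,-6,0],[0,-7.5,0],[0,-9,0],[0,-10.5,0],[0,-12,0],[0,-13.5,0],[0,-15,0],[0,-16.5,0],[0,-18,0]])

```text
t: 29.15
position: [0.5963, 0.0106, 0.137]
tool_rot: [0.009, 1.256, -0.0]
ft_force: [-0.6, 0.6, -4.2]
opening: 0.0333
```

>>> servo_tool(claw=[1,1,1,1], xyz=[[0,0,0],[0,0,0],[0,0,0],[0,0,0]], rotation=[[0,0,0],[0,0,0],[0,0,0],[0,0,0]])

```text
t: 29.65
position: [0.5967, 0.0107, 0.137]
tool_rot: [0.01, 1.257, -0.0]
ft_force: [0.4, 0.8, -5.0]
opening: 0.0332
```

Run:
```python
from h import *
tool(); a=snap('wrist','w5.png')['color']; b=snap('scene','s5.png')['color'][130:290,200:440]
c=np.zeros((480,800,3),np.uint8); c[:300,:400]=cv2.resize(a,(400,300)); c[:267,400:]=cv2.resize(b,(400,267)); cv2.imwrite('pics/m5.png',c[:300])
```

```text
t 29.65 tcp [0.5967 0.0107 0.137 ] xax [ 0.309 -0.    -0.951] yaw of jaw axis 89.5 F [ 0.44  0.82 -5.02] open 0.0332 q [-0.21  0.41  1.66  0.09  0.77 -1.82]
```

View pics/m5.png

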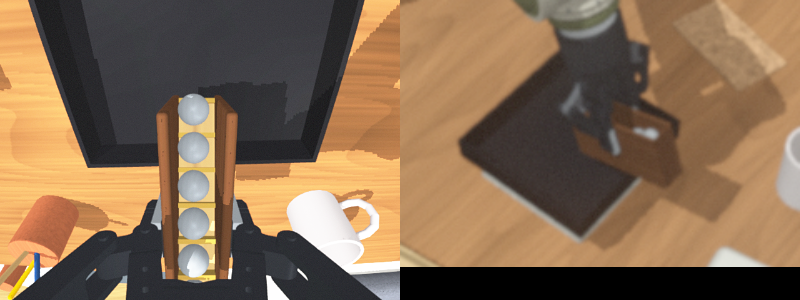

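>>> servo_tool(claw=[1,1,1,1,1,1,1,1,1,1,1,1], xyz=[[-0.05,0,0.07],[-0.11,0,0.15],[-0.16,0,0.22],[-0.22,0,0.29],[-0.28,0,0.36],[-0.34,0,0.43],[-0.39,0,0.5],[-0.45,0,0.57],[-0.51,0,0.64],[-0.57,0,0.71],[-0.57,0,0.71],[-0.57,0,0.71]], rotation=[[0,-0.75,0],[0,-1.5,0],[0,-2.25,0],[0,-3,0],[0,-3.75,0],[0,-4.5,0],[0,-5.25,0],[0,-6,0],[0,-6.75,0],[0,-7.5,0],[0,-7.5,0],[0,-7.5,0]])

```text
t: 31.25
position: [0.591, 0.0107, 0.1441]
tool_rot: [0.01, 1.126, -0.0]
ft_force: [0.5, -0.0, -3.5]
opening: 0.033
```

```bash
cat > cnt.py <<'E'
from h import *
import sys
tool(); s=snap('wrist',sys.argv[1]); a=s['color']; H,S,V=hsv(s)
cups=((S<70)&(V>90)).astype(np.uint8); cups[:,:250]=0; cups[:,390:]=0
n,_,st,c=cv2.connectedComponentsWithStats(cv2.morphologyEx(cups,cv2.MORPH_OPEN,np.ones((5,5))))
print('cup channel blobs',[(c[i].round().tolist(),int(st[i,4])) for i in range(1,n) if st[i,4]>150])
pan=((S<70)&(V>90)).astype(np.uint8); pan[250:]=0
n,_,st,c=cv2.connectedComponentsWithStats(cv2.morphologyEx(pan,cv2.MORPH_OPEN,np.ones((5,5))))
print('upper blobs',[(c[i].round().tolist(),int(st[i,4])) for i in range(1,n) if st[i,4]>150])
E
python3 cnt.py w6.png
```

```text
t 31.25 tcp [0.591  0.0107 0.1441] xax [ 0.431 -0.    -0.903] yaw of jaw axis 89.5 F [ 0.46 -0.02 -3.46] open 0.033 q [-0.22  0.34  1.77  0.17  0.6  -1.9 ]
cup channel blobs [([309.0, 23.0], 2045), ([309.0, 236.0], 2020), ([309.0, 297.0], 2040), ([254.0, 343.0], 386), ([377.0, 345.0], 537), ([309.0, 357.0], 2084), ([309.0, 417.0], 2136), ([368.0, 428.0], 212)]
upper blobs [([309.0, 23.0], 2045), ([309.0, 232.0], 1673)]
```

>>> servo_tool(claw=[1,1,1,1,1,1,1,1,1,1,1,1], xyz=[[-0.06,0,0.07],[-0.13,0,0.13],[-0.2,0,0.2],[-0.26,0,0.26],[-0.33,0,0.33],[-0.4,0,0.39],[-0.46,0,0.45],[-0.53,0,0.51],[-0.6,0,0.57],[-0.67,0,0.63],[-0.67,0,0.63],[-0.67,0,0.63]], rotation=[[0,-0.75,0],[0,-1.5,0],[0,-2.25,0],[0,-3,0],[0,-3.75,0],[0,-4.5,0],[0,-5.25,0],[0,-6,0],[0,-6.75,0],[0,-7.5,0],[0,-7.5,0],[0,-7.5,0]])

```text
t: 32.8
position: [0.5843, 0.0107, 0.1504]
tool_rot: [0.01, 0.995, -0.0]
ft_force: [0.2, 0.1, -3.8]
opening: 0.0329
```

```bash
python3 cnt.py w7.png
```

```text
t 32.8 tcp [0.5843 0.0107 0.1504] xax [ 0.545 -0.    -0.839] yaw of jaw axis 89.5 F [ 0.24  0.11 -3.81] open 0.0329 q [-0.24  0.29  1.89  0.32  0.42 -2.06]
cup channel blobs [([308.0, 6.0], 508), ([310.0, 63.0], 1833), ([309.0, 297.0], 2042), ([254.0, 343.0], 391), ([377.0, 345.0], 530), ([309.0, 357.0], 2087), ([309.0, 417.0], 2139), ([368.0, 429.0], 202)]
upper blobs [([308.0, 6.0], 508), ([310.0, 63.0], 1833)]
```

>>> servo_tool(claw=[1,1,1,1,1,1,1,1,1,1,1,1], xyz=[[-0.07,0,0.05],[-0.14,0,0.11],[-0.2,0,0.16],[-0.27,0,0.21],[-0.34,0,0.26],[-0.41,0,0.32],[-0.48,0,0.37],[-0.55,0,0.41],[-0.62,0,0.46],[-0.62,0,0.46],[-0.62,0,0.46],[-0.62,0,0.46]], rotation=[[0,-0.7,0],[0,-1.4,0],[0,-2.1,0],[0,-2.8,0],[0,-3.5,0],[0,-4.2,0],[0,-4.9,0],[0,-5.6,0],[0,-6.3,0],[0,-6.3,0],[0,-6.3,0],[0,-6.3,0]])

```text
t: 34.35
position: [0.5782, 0.0107, 0.1551]
tool_rot: [0.01, 0.885, -0.0]
ft_force: [1.2, 0.7, -2.9]
opening: 0.0335
```

```bash
python3 cnt.py w8.png
```

```text
t 34.35 tcp [0.5782 0.0107 0.1551] xax [ 0.634 -0.    -0.774] yaw of jaw axis 89.6 F [ 1.16  0.71 -2.92] open 0.0335 q [-0.26  0.25  1.98  0.6   0.29 -2.34]
cup channel blobs [([301.0, 35.0], 3580), ([378.0, 339.0], 655), ([254.0, 342.0], 400), ([309.0, 357.0], 2083), ([309.0, 416.0], 2133)]
upper blobs [([301.0, 35.0], 3580), ([501.0, 239.0], 2124)]
```

>>> servo_tool(claw=[1,1,1,1,1,1,1,1,1,1,1,1], xyz=[[0.1,0,-0.07],[0.25,0,-0.17],[0.42,0,-0.3],[0.6,0,-0.44],[0.78,0,-0.6],[0.95,0,-0.76],[1.11,0,-0.92],[1.28,0,-1.09],[1.43,0,-1.26],[1.57,0,-1.43],[1.72,0,-1.6],[1.86,0,-1.8]], rotation=[[0,1,0],[0,2.5,0],[0,4.3,0],[0,6.3,0],[0,8.1,0],[0,9.9,0],[0,11.7,0],[0,13.6,0],[0,15.4,0],[0,17.3,0],[0,19.3,0],[0,21.3,0]])

```text
t: 35.9
position: [0.5968, 0.0107, 0.137]
tool_rot: [0.01, 1.258, -0.0]
ft_force: [0.1, -0.0, -2.8]
opening: 0.0332
```

>>> servo_tool(claw=[1,1,1,1,1,1,1,1,1,1,1,1], xyz=[[0.15,0,0.3],[0.28,0,0.8],[0.42,0,1.4],[0.54,0,2],[0.64,0,2.5],[0.72,0,3],[0.79,0,3.3],[0.86,0,3.5],[0.92,0,3.6],[0.98,0,3.6],[0.98,0,3.6],[0.98,0,3.6]], rotation=[[0,2,0],[0,4,0],[0,6,0],[0,8,0],[0,10,0],[0,12,0],[0,14,0],[0,16,0],[0,17.3,0],[0,18,0],[0,18,0],[0,18,0]])

```text
t: 37.4
position: [0.6064, 0.0107, 0.1729]
tool_rot: [0.033, 1.571, 0.024]
ft_force: [-0.1, 0.3, -2.2]
opening: 0.0334
```

```bash
python3 cnt.py w9.png
python3 - <<'E'
from h import *
a=cv2.imread('pics/w9.png'); b=snap('scene','s9.png')['color'][130:290,200:440]
c=np.zeros((480,800,3),np.uint8); c[:300,:400]=cv2.resize(a,(400,300)); c[:267,400:]=cv2.resize(b,(400,267)); cv2.imwrite('pics/m9.png',c[:300])
E
```

```text
t 37.4 tcp [0.6064 0.0107 0.1729] xax [ 0.  0. -1.] yaw of jaw axis 89.4 F [-0.1   0.3  -2.19] open 0.0334 q [-0.18  0.54  1.32  0.    1.28 -1.74]
cup channel blobs [([309.0, 45.0], 1001), ([259.0, 77.0], 651), ([312.0, 104.0], 884), ([334.0, 171.0], 212), ([254.0, 343.0], 392), ([378.0, 345.0], 543), ([309.0, 358.0], 2077), ([312.0, 417.0], 2178)]
upper blobs [([309.0, 45.0], 1001), ([254.0, 77.0], 954), ([312.0, 104.0], 884), ([10.0, 149.0], 942), ([334.0, 171.0], 212)]
```

View pics/m9.png

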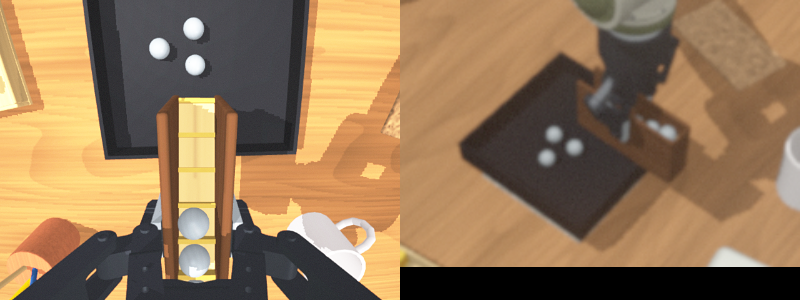

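The view shows three balls in the pan and the other three still in the cup. I'll carry the cup back to its mat.

>>> servo_tool(claw=[1,1,1,1,1,1,1,1,1,1,1,1], xyz=[[-0.1,0.4,0],[-0.3,1.2,0],[-0.6,2.4,0],[-0.9,3.8,0],[-1.2,5.2,0],[-1.5,6.6,0],[-1.8,8,0],[-2.1,9.4,0],[-2.4,10.8,0],[-2.7,12.2,0],[-3,13.6,0],[-3.3,15,0]], rotation=[[0,0,-0.2],[0,0,-0.6],[0,0,-1.2],[0,0,-1.8],[0,0,-2.5],[0,0,-3.2],[0,0,-3.9],[0,0,-4.6],[0,0,-5.3],[0,0,-6],[0,0,-6.7],[0,0,-7.4]])

```text
t: 39.0
position: [0.5732, 0.1616, 0.173]
tool_rot: [2.789, 1.571, 2.649]
ft_force: [-0.7, -0.1, -2.8]
opening: 0.0332
```

>>> servo_tool(claw=[1,1,1,1,1,1,1,1,1,1,1,1], xyz=[[-0.3,1.4,0],[-0.6,2.8,0],[-0.9,4.2,0],[-1.2,5.6,0],[-1.5,7,0],[-1.8,8.4,0],[-2.1,9.8,0],[-2.5,11.2,0],[-2.8,12.6,0],[-3.1,14,0],[-3.4,15.4,0],[-3.7,16.8,0]], rotation=[[0,0,-0.7],[0,0,-1.4],[0,0,-2.1],[0,0,-2.8],[0,0,-3.5],[0,0,-4.2],[0,0,-4.9],[0,0,-5.6],[0,0,-6.3],[0,0,-7],[0,0,-7.5],[0,0,-8]])

```text
t: 40.5
position: [0.5362, 0.3296, 0.173]
tool_rot: [-2.389, 1.571, -2.668]
ft_force: [0.2, -0.5, -3.1]
opening: 0.0332
```

>>> servo_tool(claw=[1,1,1,1,1,1,1,1,1,1,1,1], xyz=[[0,0,-0.5],[0,0,-1.7],[0,0,-3.2],[0,0,-4.7],[0,0,-6.2],[0,0,-7.7],[0,0,-9.2],[0,0,-10.7],[0,0,-11.8],[0,0,-12.6],[0,0,-13.1],[0,0,-13.1]], rotation=[[0,0,0],[0,0,0],[0,0,0],[0,0,0],[0,0,0],[0,0,0],[0,0,0],[0,0,0],[0,0,0],[0,0,0],[0,0,0],[0,0,0]])

```text
t: 42.0
position: [0.5364, 0.3287, 0.0419]
tool_rot: [-2.372, 1.571, -2.651]
ft_force: [0.7, -0.2, -2.8]
opening: 0.0331
```

```bash
python3 cnt.py w10.png
```

```text
t 42.0 tcp [0.5364 0.3287 0.0419] xax [-0. -0. -1.] yaw of jaw axis 74.0 F [ 0.66 -0.24 -2.84] open 0.0331 q [ 0.36  0.73  1.36 -0.    1.05 -0.93]
cup channel blobs [([254.0, 343.0], 384), ([377.0, 345.0], 517), ([319.0, 358.0], 2065), ([320.0, 417.0], 2120)]
upper blobs []
```

View pics/w10.png

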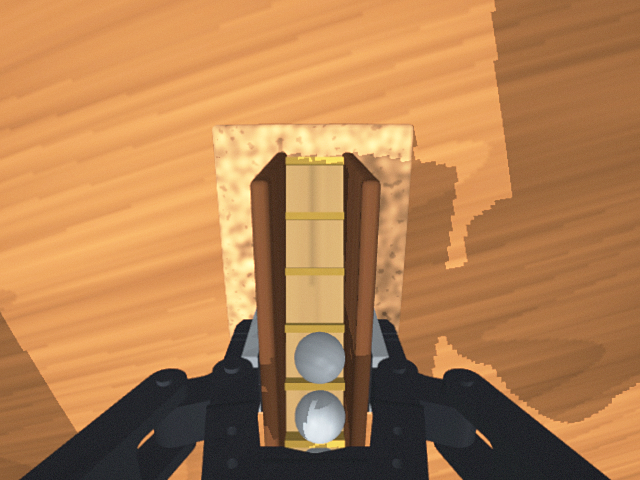

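The cup is centred over the mat and square to it, a few mm above. I'll lower it until the force shows contact, then release.

>>> servo_tool(claw=[1,1,1,1,1], xyz=[[0,0,-0.15],[0,0,-0.3],[0,0,-0.4],[0,0,-0.45],[0,0,-0.45]], rotation=[[0,0,0],[0,0,0],[0,0,0],[0,0,0],[0,0,0]], grip_force=40)

```text
t: 42.68
position: [0.5365, 0.3288, 0.039]
tool_rot: [0.301, 1.57, 0.022]
ft_force: [-6.0, -2.3, 9.3]
opening: 0.0337
```

>>> servo_tool(claw=[0.5,0.4,0.3,0.25,0.25,0.25,0.25,0.25,0.25,0.25,0.25,0.25], xyz=[[0,0,0.1],[0,0,0.1],[0,0,0.1],[0,0,0.1],[0,0,0.1],[0,0,2],[0,0,6],[0,0,11],[0,0,16],[0,0,19],[0,0,19],[0,0,19]], rotation=[[0,0,0],[0,0,0],[0,0,0],[0,0,0],[0,0,0],[0,0,0],[0,0,0],[0,0,0],[0,0,0],[0,0,0],[0,0,0],[0,0,0]])

```text
t: 44.18
position: [0.5361, 0.3285, 0.227]
tool_rot: [-2.487, 1.57, -2.765]
ft_force: [0.2, 0.5, -0.7]
opening: 0.0641
```

Run:
```python
from h import *
tool(); a=snap('wrist','w11.png')['color']; b=snap('top','t11.png')['color'][215:385,130:530]
cv2.imwrite('pics/m11.png',cv2.vconcat([cv2.resize(a[60:350,80:560],(497,300)),cv2.resize(b,(497,211))]))
```

```text
t 44.17 tcp [0.5361 0.3285 0.227 ] xax [-0.001 -0.    -1.   ] yaw of jaw axis 74.0 F [ 0.24  0.53 -0.74] open 0.0641 q [ 0.36  0.55  1.16 -0.    1.43 -0.93]
```

View pics/m11.png

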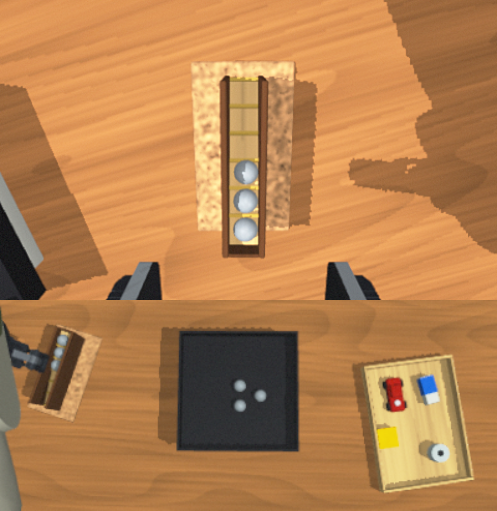

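Three balls lie in the pan, three are in the upright cup on its mat, and the four oddments are in the tray. The notes now sit nearer the tray wall, so I'll measure them.

Run:
```python
from h import *
s=snap('top','t12.png');H,S,V=hsv(s); yy,xx=np.mgrid[:480,:640]
b=(xx>415)&(xx<520)&(yy>250)&(yy<375)
m=b&(H>22)&(H<35)&(S>200)&(V>120)
print(rect(s,cv2.morphologyEx(m.astype(np.uint8),cv2.MORPH_OPEN,np.ones((3,3))),.029))
a=cv2.resize(s['color'][250:380,410:520],None,fx=4,fy=4,interpolation=cv2.INTER_CUBIC); 
b=snap('scene')['color'][250:380,100:260]; b=cv2.resize(b,None,fx=2.2,fy=4*130/130*1.0/1.0*1.0,interpolation=cv2.INTER_CUBIC) if 0 else cv2.resize(b,(352,286),interpolation=cv2.INTER_CUBIC)
c=np.zeros((520,792,3),np.uint8);c[:,:440]=a;c[:286,440:]=b;cv2.imwrite('pics/c12.png',c)
```

```text
x43.48 y-24.80cm long 33 short 33 mm, long axis -80.6deg px[442. 326.]
```

View pics/c12.png

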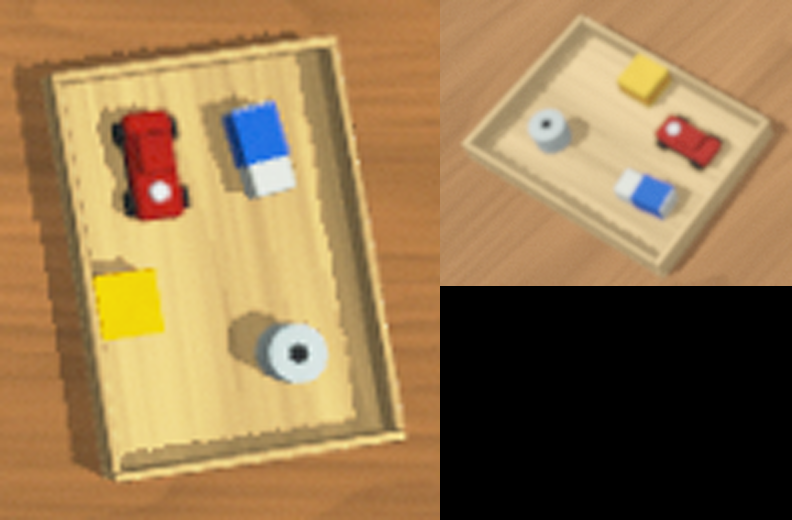

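The block was knocked against the tray's wall, which is the disturbance the task warned of. It lies flat inside at tray y ≈ 0.058 m, under the 0.075 m limit. All conditions are met, so I'm handing in.

```bash
python3 -c "
from workcell import hand_in
print(hand_in())"
```

```text
the job is handed in; nothing more can be done
None
```

The job is done and handed in at about 44 s of the 208 s allowed; the hand-in reports no verdict.

- **Oddments:** I moved the eraser, sharpener, notes and car one at a time from the pan to the tray. While the arm was elsewhere, the notes got knocked a few centimetres against the tray wall. They lie flat at tray y ≈ 0.058 m, inside the 0.075 m limit, so I left them there.
- **Pouring:** All six balls were present. I tipped the cup in stages to about 39° and counted one ball dropping at each stage until three were out. I then turned it back, carried it to the mat, and released it on contact.
- **Last checks:** The pictures show three balls lying in the pan, three in the upright cup on its mat, and all four oddments in the tray. From the tool position at release, the cup's centre is within about 5 mm of the mat's centre. The gripper is open and clear of everything.
- **Not directly checked:** I did not measure the pan's sinking and relied on counting the balls. I also did not re-measure the mug, pen pot and mouse, though nothing was moved near them. No check failed or disagreed.

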